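Seat a bar in the drilling fixture and throw its toggle clamp

ROBOT

A 7-joint arm with a two-finger parallel gripper is mounted at the origin on a cart in front of the work surface, level with it; the furniture and walls round the work are solid. World frame = base frame: x ahead of the robot, y to its left, z up, the work surface at z = 0. Lengths are in m, angles in rad, forces in N, time in s.
With the tool pointing down it reaches from about 0.425 to 0.925 m from the base axis. Payload 6.8 kg.
Tool frame: the origin (TCP) lies on the mounting face of the last link; the fingertips stand 173 mm ahead of it and the grasp point (between the pads) lies 155 mm ahead of it; z points along the fingers, y is the line along which they close (so a half turn about z gives the same grasp; the last joint's range is limited). The gripper opens to 85 mm and grips with 20 to 120 N. Pads are 22 mm wide; open, the fingers measure 114 mm over their backs; the gripper's body (76 mm by 85 mm) begins 54 mm behind the grasp point. The pads swing forward as they close: fully open they stand 13 mm farther back than shut.
Start: joints at [1.123, 0.477, 0.022, 1.555, -0.011, 1.109, -0.083], TCP at [0.225, -0.636, 0.405] pointing down, gripper open.
Joint ranges: [-2.96, 2.96], [-0.34, 2.1], [-1.41, 1.46], [0.24, 2.44], [-1.37, 4.51], [0.17, 1.92], [-2.96, 2.96]. Speed limits (rad/s): [2.39, 2.39, 3.14, 3.14, 3.14, 3.14, 3.14].

INTERFACE

Orientations are given as a rotation vector (axis times angle).
In Python, from bench import r gives the robot as it stands.
- The arm moves only by the tool carry_out, never from a script. Its argument "moves" is a list of rows, each a list of 5 numbers: the shift along the tool's x, y, z in m, then the turn about the tool's z in rad, then the finger opening in m, from 0 to 0.0854. In form: [[dx, dy, dz, roll, claw], ...]. A call has exactly 8 rows; each row is the pose to reach, as a shift and turn from the pose commanded when the call began, along the tool's axes at that moment; what a row does not reach only later rows make up. A row lasts 1/10 s, in which the tool goes at most 50 mm and 8.59 degrees, less where a joint would pass 70% of its speed; a pose out of reach is approached as far as the arm can. A call with a gripper value outside its range is refused whole. The fingers move at their own pace and stop on an object; "force" is the grip in N (left out, the last holds). Time passes only in rows, so rows that repeat a pose let the fingers close, or fill a call up. It gives the time, the measured TCP pose, the force, the opening and the grip force at its end, in the units of the state.
- r.get_obs(): the state, without advancing time (a new reading comes with each control period).
- r.grab_frame(name): name is "scene" or "side" or "wrist"; returns the picture (384x512x3 uint8, red, green, blue); there is no depth.
- r.calibration(name): a dict with "fx", "fy", "cx", "cy" (pixels), "rvec" (rotation vector, rad) and "tvec" (3), from world to camera coordinates, as OpenCV has them. Camera axes: x right, y down, z forward; pixel columns grow to the right and rows downward; lengths in m; the calibration is good to about 2 mm. A picture is of the moment at which its call begins: read the wrist's pose just before it. calibration takes no time and is no camera call; for the wrist camera it gives the pose at the moment of the call.
- r.hand_in(): hands the job in; it is judged then, once.
The state is a dict: "clock": time; "joints": joint angles; "qvel": joint speeds; "tau": joint torques, N m; "tcp_pos": TCP position; "orientation": TCP orientation; "contact_force": force on the tool from outside, world axes, zero at the start; "moment": the same for the moment, N m; "grip_width": finger opening in m; "gripper_force": force on a finger pad.
Only numpy, scipy, OpenCV 4.12 (cv2) and the standard library are available. Lean on these libraries where they do the work, as an engineer would, in place of code of your own. Each camera call takes 0.05 s, during which the arm holds its last target. There are 200 camera calls.

TASK

Load the loose aluminium bar into the channel of the drilling fixture and slide it gently along until its end is right up against the brass stop screw, then let go and push the red handle of the toggle clamp down over centre, fully home, so that its pad holds the bar down. Do not shove the stop screw or lean hard on the clamp, and leave the other things on the bench alone.

Things in the scene. Friction and masses are not known exactly. Their poses are not given: they have to be found in the camera images.
- fixture: Drilling fixture bolted to the bench: aluminium plate 205 x 70 x 12 mm with a toggle clamp at one end and a channel for the bar. Origin at bench height under the clamp's front pivot; the plate runs from x = -70 to +135 mm. Its x axis points along the channel to the open end, away from stop and clamp; y across, z up. The clamp's bracket (x = -45 to 13) is 31 mm wide.
- channel (a point): Point on the channel's floor (the plate's top, z = 12 mm) at the outer ends of its two guide rails, fixture x = 96, y = 0; axes as the fixture's. The rails run inward to x = 38, stand 10 mm over the floor and leave 33.2 mm between them: 1.6 mm play on each side of the bar. Outside x = 96 nothing stands beside the bar, and its end sticks out past the plate.
- stop_lug (a point): Front of the steel lug (32 mm wide, top at z = 36) that carries the brass stop screw, at the screw's axis: fixture x = 26, y = 0, z = 22.5 mm; axes as the fixture's. The screw, 10 mm thick, has a flat end facing +x. It is set anew for each batch: its end lies somewhere from 8 to 39 mm in front of this point and is not reported, so feel for it with the bar. 4 to 8 N is plenty; 15 N may shift it.
- bar: Loose aluminium bar, 110 x 30 x 22 mm, about 0.2 kg (x long, y wide, z up), blue scribed crosses at both ends; origin in the middle of its underside; starts flat on the bench. Either end may go to the stop. Seated, it has an end on the stop screw; grip it across its width some 28 mm from the other end, which clears rails and clamp.
- clamp_handle (a joint): Angle of the clamp handle, rad: 0 = open (start), growing as it is pushed back and down; 1.03 = dead centre, 1.15 = home on a hard stop. From about 0.3 the arm's weight carries it on until the pad rests on the bar (about 0.66). Then it pushes back, most near 0.85 (7 to 12 N at the grip); past 1.03 it is drawn on and locks. Let go sooner, it springs back.
- handle_hinge (a point): Middle of the handle's hinge, fixture x = -34, y = 0, z = 38 mm; axes as the fixture's, the hinge axis along y. The handle starts leaning up some 70 degrees towards -x and swings down to nearly level, pointing to -x; open, its top stands 142 mm over the bench. In front of it (+x) is the pad's raised arm, which reaches x = 60, z = 116 mm.
- handle_grip (a point): Point on the axis of the red grip, 78.5 mm from the hinge; the grip is round, 17 mm thick, and runs from 40 mm nearer the hinge to 30 mm further out. Fixture frame: x = -57, z = 113 mm when open, x = -112, z = 47 mm when home, y = 0. Push on the side that faces +x and up, following its arc.
- clamp_pad: Black rubber pad, 16 mm across, on the clamp arm's sprung spindle; origin in the middle of its lower face. Raised when open; comes down at fixture x = 76 mm on the bar's top (z = 34 mm) and then presses with some 35 N.
- side_cutters: Side cutters with red sleeves lying on the bench, 154 x 48 x 14 mm, origin in the middle below; to be left alone.
- solder_reel: Part-used grey solder reel standing on its flange, 54 mm across, 35 mm high, origin in the middle below; to be left alone.
- tape_measure: Green and yellow pocket tape measure, 54 x 63 x 27 mm, origin in the middle below; to be left alone.
- coil: Loose wire coil of an iron stand, lying, 83 x 31 x 31 mm, origin below its middle; to be left alone.
- red_tape: Red and black pocket tape measure, 62 x 88 x 31 mm, origin in the middle below; to be left alone.

How it is judged:
On the way, in this order (a step that is already met when the one before it is completed fails the run):
1. the bar lies flat in the channel with its end against the stop screw (y of bar in the frame of fixture between -0.003 and 0.003 m and z of bar in the frame of fixture between 0.0095 and 0.0135 m and angle between the x axis of bar and the x axis of fixture, either way round below 0.06 rad and angle between bar's own z axis and vertical below 0.04 rad and (x of stop_screw_c0 in the frame of bar between -0.0778 and 0 m or x of stop_screw_c0 in the frame of bar between 0 and 0.0778 m)), for 0.2 s.
2. the clamp handle is home past dead centre and the pad holds the bar (value of joint clamp_handle above 1.12 rad and contact force between bar and clamp_pad above 25 N), for 0.2 s.
At the end, for the whole second after the job is handed in: The bar lies flat on the channel floor between the rails (within 3 mm of its middle, in line within 0.06 rad), its end within 1.8 mm of the stop screw; the clamp handle is home (1.12 rad or more), the pad presses on the bar with more than 25 N, and all is at rest (all of step 1 and all of step 2 and linear speed of bar below 0.01 m/s); the robot touches nothing.
It fails at once if the bar is pushed against the stop screw with more than 15 N (contact force between bar and stop_screw_c0 above 15 N).
It fails at once if the robot presses on the fixture or its clamp with more than 30 N (contact force between any of the fingers, the arm and fixture above 30 N).
It fails at once if the side cutters, the solder reel, either tape measure or the wire coil is moved by more than 20 mm (distance of any of side_cutters, solder_reel, tape_measure, coil, red_tape from where it was at the start of the episode above 0.02 m).
It also fails if it takes over 64 s, if anything falls off the work surface, if the arm or the gripper's body presses on something with over 40 N, if the wrist force passes 120 N, or if a joint passes its speed limit or range.

## Working session

There is one attempt and no reset: what is moved stays moved. The work goes in short steps, Python scripts to look and compute and a tool call to move; the robot and the scene stay as the last step left them, time stands still between calls to the robot, and variables do not carry over. Pictures are saved under pics/ and viewed, at most 10 in all, crops included, and the job is handed in when it is done.

Besides the shell and the picture viewer there is one more tool, called after "Request:" by a JSON object that holds its "name" and its "arguments", one argument or row to a line. carry_out: Moves the arm, as the interface text tells. Its arguments: {"type":"object","properties":{"moves":{"type":"array","items":{"type":"array","items":{"type":"number"}}},"force":{"type":"number"}},"required":["moves"]}

```bash
ls; mkdir -p pics
python3 - <<'E'
from bench import r
import cv2
o=r.get_obs()
print(o)
for n in("scene","side"):
    im=r.grab_frame(n); cv2.imwrite(f"pics/{n}0.png",cv2.resize(im[:,:,::-1],(800,600),interpolation=cv2.INTER_CUBIC)); print(r.calibration(n))
E
```

```text
pics
{'clock': 0.0, 'joints': array([ 1.12289097,  0.47780784,  0.02230289,  1.55648494, -0.01151215,
        1.10931576, -0.08310029]), 'qvel': array([-8.47289859e-04,  1.66325210e-03, -2.55629680e-03, -1.43831900e-03,
        1.10640242e-03,  4.86513833e-05, -2.69050071e-03]), 'tau': array([-2.35485422e-04, -5.96464634e+01,  1.60795894e+00, -2.81197482e+01,
        1.24541923e-02,  9.36855358e-03, -8.62024223e-06]), 'tcp_pos': array([ 0.22491024, -0.63611922,  0.40370538]), 'orientation': array([-3.09453241e+00, -5.30964470e-01,  6.76297231e-04]), 'contact_force': array([-1.17889745,  0.36287448, -0.76631737]), 'moment': array([-0.01502794, -0.04542612,  0.06002665]), 'gripper_force': 0.0, 'grip_width': 0.08549063309180055}
{'fx': 408.3249767937323, 'fy': 408.3249767937323, 'cx': 252.73419175819282, 'cy': 199.10364150882594, 'rvec': array([ 2.24440388, -0.85402238,  0.35165717]), 'tvec': array([-0.39392804,  0.31947763,  1.38251017])}
{'fx': 370.5468234151697, 'fy': 370.5468234151697, 'cx': 255.46691770878834, 'cy': 193.49137286477233, 'rvec': array([ 2.2521389 , -0.2698703 ,  0.12409874]), 'tvec': array([-0.49448668,  0.144836  ,  1.16230614])}
```

View pics/scene0.png

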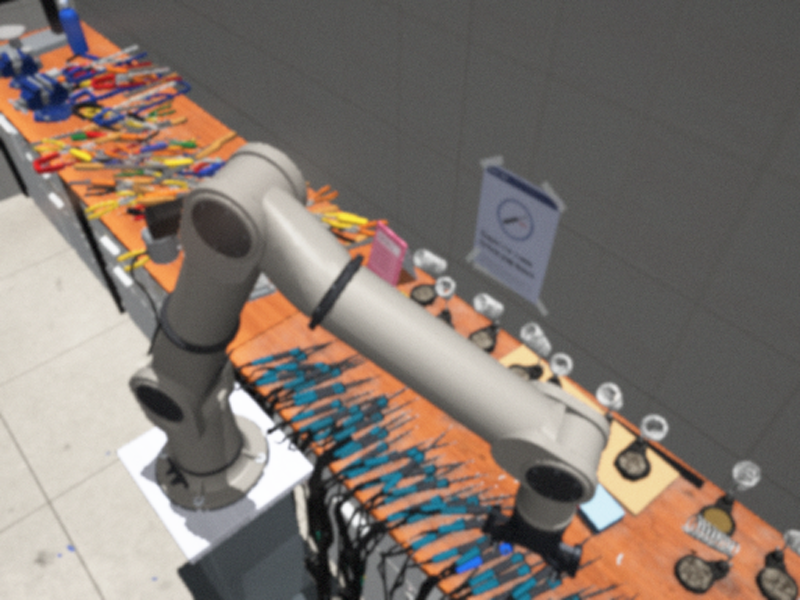

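View pics/side0.png

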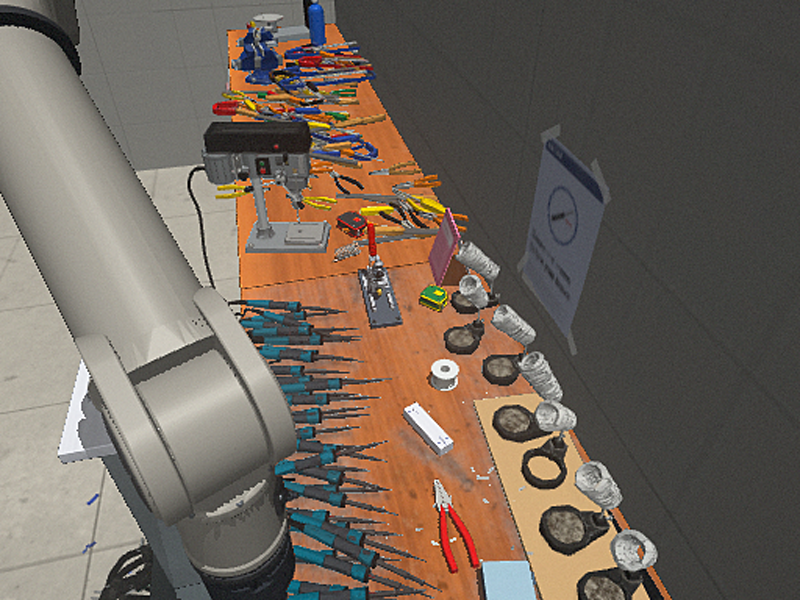

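The side view shows the bar at (428,428), the fixture at (380,295) with its handle at (372,240), the cutters at (452,530), the reel at (445,374), the green tape at (434,297), the coil at (347,250) and the red tape at (351,222). Next I'll enlarge the fixture and bar.

```bash
cat > h.py <<'E'
import numpy as np, cv2
from bench import r
from scipy.spatial.transform import Rotation as R
def ray(c,u,v,z):
    M=R.from_rotvec(c['rvec']).as_matrix(); C=-M.T@c['tvec']
    d=M.T@np.array([(u-c['cx'])/c['fx'],(v-c['cy'])/c['fy'],1])
    return C+d*(z-C[2])/d[2]
def proj(c,P):
    K=np.array([[c['fx'],0,c['cx']],[0,c['fy'],c['cy']],[0,0,1]])
    return cv2.projectPoints(np.atleast_2d(P).astype(float),c['rvec'],c['tvec'],K,None)[0][:,0]
E
python3 - <<'E'
from h import *
im=r.grab_frame("side")[:,:,::-1]
# crop u 220..300, v 138..214 (x5), and bar u 250..306 v 250..296
a=cv2.resize(im[138:213,215:275],(480,600),interpolation=cv2.INTER_CUBIC)
b=cv2.resize(im[250:298,252:292],(320,384),interpolation=cv2.INTER_CUBIC)
o=np.zeros((600,800,3),np.uint8);o[:,:480]=a;o[:384,480:]=b
cv2.imwrite("pics/c1.png",o)
E
```

```text
(no output)
```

View pics/c1.png

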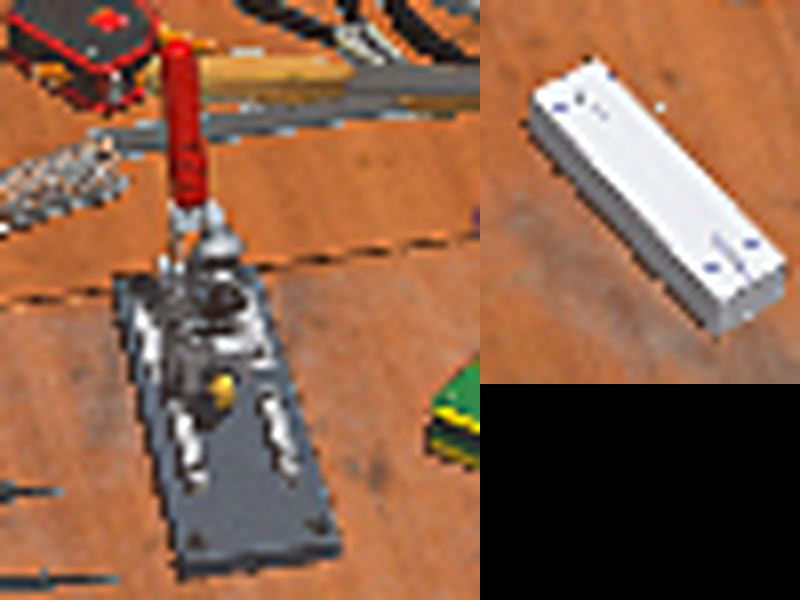

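The crop shows the plate's top corners at (180,560), (340,545) and (115,275), the brass screw at (222,390), and the bar's top corners at (532,97), (598,58), (785,265) and (718,308).

Run:
```python
from h import *
c=r.calibration("side")
F=[ray(c,215+x/8-.5+.06,138+y/8-.44,.012) for x,y in[(180,560),(340,545),(115,275),(262,265)]]
B=[ray(c,252+(x-480)/8-.44,250+y/8-.44,.022) for x,y in[(532,97),(598,58),(785,265),(718,308)]]
np.set_printoptions(precision=4,suppress=True)
F=np.array(F);B=np.array(B);print(F);print(B,B.mean(0))
d=(B[2]+B[3]-B[0]-B[1])/2;print("bar",np.linalg.norm(d[:2]),np.degrees(np.arctan2(d[1],d[0])))
d=(F[0]+F[1]-F[2]-F[3])/2;print("fix x",np.linalg.norm(d[:2]),np.degrees(np.arctan2(d[1],d[0])), (F[0]+F[1])/2-d/np.linalg.norm(d)*.135)
for n,u,v in[("reel",445,384),("cut",452,530),("green",434,300),("coil",347,252),("red",351,225)]: print(n,ray(c,u*.64,v*.64,.01))
for n,x,y in (("hand top",178,45),("gripmid",185,125),):
  print(n,ray(c,215+x/8-.5,138+y/8-.5,.12))
o=r.get_obs();print(R.from_rotvec(o['orientation']).as_matrix())
w=r.calibration('wrist');M=R.from_rotvec(w['rvec']).as_matrix();T=R.from_rotvec(o['orientation']).as_matrix()
print("cam in tool",T.T@(-M.T@w['tvec']-o['tcp_pos']),(M@T).T)
```

```text
[[0.4519 0.0308 0.012 ]
 [0.5202 0.024  0.012 ]
 [0.4621 0.2376 0.012 ]
 [0.5321 0.2288 0.012 ]]
[[ 0.4626 -0.2226  0.022 ]
 [ 0.4903 -0.2107  0.022 ]
 [ 0.5286 -0.314   0.022 ]
 [ 0.5014 -0.3254  0.022 ]] [ 0.4957 -0.2682  0.022 ]
bar 0.11005619327274375 -69.47788402225328
fix x 0.20613422846220608 -93.06375196794193 [0.4933 0.1622 0.012 ]
reel [ 0.559 -0.172  0.01 ]
cut [ 0.4806 -0.4636  0.01  ]
green [0.6103 0.08   0.01  ]
coil [0.449  0.3169 0.01  ]
red [0.4811 0.4407 0.01  ]
hand top [0.5012 0.262  0.12  ]
gripmid [0.4911 0.196  0.12  ]
[[ 0.9428  0.3333 -0.0006]
 [ 0.3333 -0.9428  0.0013]
 [-0.0001 -0.0014 -1.    ]]
cam in tool [ 0.0841 -0.0005  0.0305] [[-0.0011 -0.9453 -0.3261]
 [ 1.     -0.0009 -0.0009]
 [ 0.0006 -0.3261  0.9453]]
```

Request:
{"name": "carry_out", "arguments": {
  "moves": [
    [0.05, -0.03, 0, -0.14, 0.0854],
    [0.1, -0.06, 0, -0.28, 0.0854],
    [0.15, -0.09, 0, -0.42, 0.0854],
    [0.2, -0.12, 0, -0.56, 0.0854],
    [0.25, -0.15, 0, -0.7, 0.0854],
    [0.3, -0.18, 0, -0.84, 0.0854],
    [0.34, -0.21, 0, -0.98, 0.0854],
    [0.378, -0.23, 0, -1.12, 0.0854]
  ]
}}

```text
clock: 0.95
tcp_pos: [0.4783, -0.3246, 0.4047]
orientation: [-2.335, -2.101, 0.001]
contact_force: [1.1, -0.9, 0.6]
grip_width: 0.0857
gripper_force: 0.0
```

Request:
{"name": "carry_out", "arguments": {
  "moves": [
    [0, 0, 0, -0.14, 0.0854],
    [0, 0, 0.03, -0.28, 0.0854],
    [0, 0, 0.06, -0.42, 0.0854],
    [0, 0, 0.08, -0.47, 0.0854],
    [0, 0, 0.1, -0.47, 0.0854],
    [0, 0, 0.1, -0.47, 0.0854],
    [0, 0, 0.1, -0.47, 0.0854],
    [0, 0, 0.1, -0.47, 0.0854]
  ]
}}

```text
clock: 1.75
tcp_pos: [0.4782, -0.3266, 0.3059]
orientation: [1.788, 2.581, 0.0]
contact_force: [1.3, -0.6, 0.7]
grip_width: 0.0856
gripper_force: 0.0
```

Run:
```python
from h import *
o=r.get_obs();w=r.calibration('wrist');im=r.grab_frame('wrist')
print(o['tcp_pos'],o['orientation'],o['joints'],o['contact_force'])
np.savez('w1.npz',**w)
cv2.imwrite("pics/w1.png",cv2.resize(im[:,:,::-1],(800,600),interpolation=cv2.INTER_CUBIC))
```

```text
[ 0.47817615 -0.32659861  0.3059132 ] [1.78825088e+00 2.58068750e+00 1.37161910e-04] [ 0.8057586   0.46472799 -0.40447041  1.85793775  0.23444366  0.86360335
  0.64552699] [ 1.27506883 -0.64161271  0.68343862]
```

View pics/w1.png

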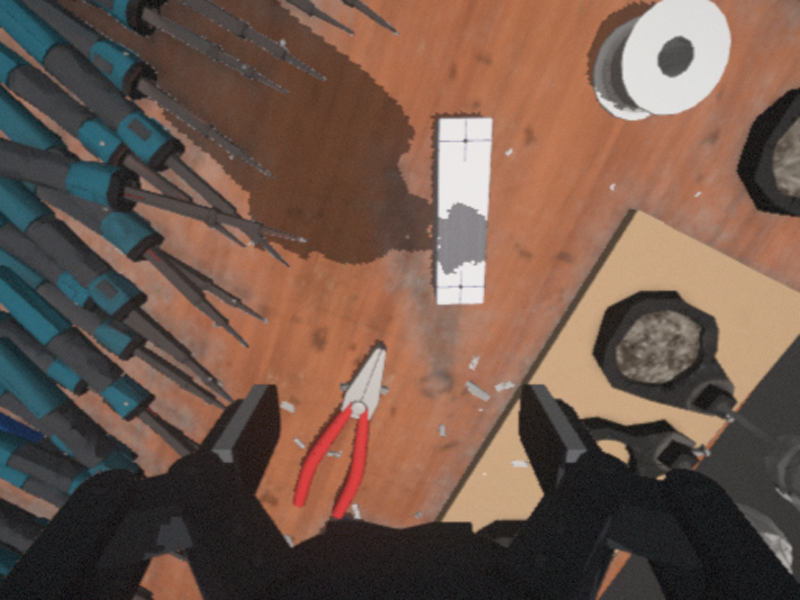

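The wrist view shows the bar with top corners at (440,118), (492,118), (484,304) and (437,304), and crosses at (466,140) and (461,287).

Run:
```python
from h import *
np.set_printoptions(precision=4,suppress=True)
w=dict(np.load('w1.npz'))
B=np.array([ray(w,x*.64,y*.64,.022) for x,y in[(439,118),(492,118),(484,304),(437,304),(466,140),(461,287)]])
print(B,B[:4].mean(0),B[4:].mean(0))
d=B[5]-B[4];d2=(B[2]+B[3]-B[0]-B[1])/2
for q in(d,d2):print(np.linalg.norm(q),np.degrees(np.arctan2(q[1],q[0])))
o=r.get_obs();T=R.from_rotvec(o['orientation']).as_matrix();print(T, np.degrees(np.arctan2(T[1,0],T[0,0])))
m=B[4:].mean(0);u=d/np.linalg.norm(d);g=m+.027*u;print("grip",g);print("shift",T.T@(np.array([g[0],g[1],.178])-o['tcp_pos']))
```

```text
[[ 0.4629 -0.2213  0.022 ]
 [ 0.4905 -0.211   0.022 ]
 [ 0.5314 -0.3124  0.022 ]
 [ 0.5032 -0.3229  0.022 ]
 [ 0.4815 -0.2265  0.022 ]
 [ 0.5131 -0.3071  0.022 ]] [ 0.497  -0.2669  0.022 ] [ 0.4973 -0.2668  0.022 ]
0.08660767376585736 -68.59547270051014
0.10938788079449023 -68.2069127696449
[[-0.3512  0.9363  0.0018]
 [ 0.9363  0.3512 -0.0012]
 [-0.0018  0.0013 -1.    ]] 110.56149838963378
grip [ 0.5072 -0.2919  0.022 ]
shift [0.0225 0.0392 0.128 ]
```

Request:
{"name": "carry_out", "arguments": {
  "moves": [
    [0.0225, 0.039, 0.02, -0.016, 0.0854],
    [0.0225, 0.039, 0.05, -0.016, 0.0854],
    [0.0225, 0.039, 0.08, -0.016, 0.0854],
    [0.0225, 0.039, 0.1, -0.016, 0.0854],
    [0.0225, 0.039, 0.12, -0.016, 0.0854],
    [0.0225, 0.039, 0.126, -0.016, 0.0854],
    [0.0225, 0.039, 0.126, -0.016, 0.0854],
    [0.0225, 0.039, 0.126, -0.016, 0.0854]
  ]
}}

```text
clock: 2.6
tcp_pos: [0.5069, -0.2919, 0.18]
orientation: [1.768, 2.595, 0.0]
contact_force: [-1.1, -0.4, 0.2]
grip_width: 0.0851
gripper_force: 0.0
```

Request:
{"name": "carry_out", "arguments": {
  "moves": [
    [0, 0, 0, 0, 0.06],
    [0, 0, 0, 0, 0.04],
    [0, 0, 0, 0, 0.02],
    [0, 0, 0, 0, 0.02],
    [0, 0, 0, 0, 0.02],
    [0, 0, 0, 0, 0.02],
    [0, 0, 0, 0, 0.02],
    [0, 0, 0, 0, 0.02]
  ],
  "force": 40
}}

```text
clock: 3.4
tcp_pos: [0.5065, -0.2918, 0.1792]
orientation: [1.768, 2.596, -0.0]
contact_force: [-1.2, 0.3, 6.7]
grip_width: 0.0294
gripper_force: 41.1
```

Request:
{"name": "carry_out", "arguments": {
  "moves": [
    [0, 0, -0.03, 0, 0.02],
    [0, 0, -0.07, 0, 0.02],
    [0, 0, -0.11, 0, 0.02],
    [0, 0, -0.15, 0, 0.02],
    [0.03, 0.02, -0.18, 0.05, 0.02],
    [0.07, 0.04, -0.21, 0.15, 0.02],
    [0.1, 0.06, -0.22, 0.25, 0.02],
    [0.14, 0.09, -0.22, 0.35, 0.02]
  ]
}}

```text
clock: 4.2
tcp_pos: [0.5387, -0.1284, 0.4007]
orientation: [2.199, 2.238, 0.001]
contact_force: [0.6, 1.2, -2.0]
grip_width: 0.0291
gripper_force: 40.3
```

Run:
```python
from h import *
o=r.get_obs();T=R.from_rotvec(o['orientation']).as_matrix()
print(o['tcp_pos'],np.degrees(np.arctan2(T[1,0],T[0,0])),o['joints'],o['contact_force'],o['grip_width'])
print(T.T@(np.array([.585,.08,.4])-o['tcp_pos']))
```

```text
[ 0.5387193  -0.12842691  0.40070245] 91.01723345183207 [ 0.48356452  0.31666879 -0.44347961  1.82965429  0.15904208  1.02660812
 -0.00513263] [ 0.61210814  1.2406387  -2.02867932] 0.029145593276305656
[0.20757346 0.04997263 0.0004099 ]
```

Request:
{"name": "carry_out", "arguments": {
  "moves": [
    [0.05, 0.012, 0, 0.05, 0.02],
    [0.1, 0.025, 0, 0.09, 0.02],
    [0.15, 0.037, 0, 0.09, 0.02],
    [0.2, 0.05, 0, 0.09, 0.02],
    [0.207, 0.05, 0, 0.09, 0.02],
    [0.207, 0.05, 0, 0.09, 0.02],
    [0.207, 0.05, 0, 0.09, 0.02],
    [0.207, 0.05, 0, 0.09, 0.02]
  ]
}}

```text
clock: 5.0
tcp_pos: [0.5835, 0.0775, 0.3983]
orientation: [2.295, 2.144, -0.003]
contact_force: [-0.2, -0.1, -1.3]
grip_width: 0.0295
gripper_force: 40.2
```

Run:
```python
from h import *
o=r.get_obs();w=r.calibration('wrist');im=r.grab_frame('wrist')
T=R.from_rotvec(o['orientation']).as_matrix()
print(o['tcp_pos'],np.degrees(np.arctan2(T[1,0],T[0,0])),o['contact_force'])
np.savez('w2.npz',**w);cv2.imwrite("pics/w2raw.png",im[:,:,::-1])
cv2.imwrite("pics/w2.png",cv2.resize(im[:,:,::-1],(800,600),interpolation=cv2.INTER_CUBIC))
```

```text
[0.58354606 0.07748798 0.39825179] 86.10417073224436 [-0.24717517 -0.13690391 -1.28543363]
```

View pics/w2.png

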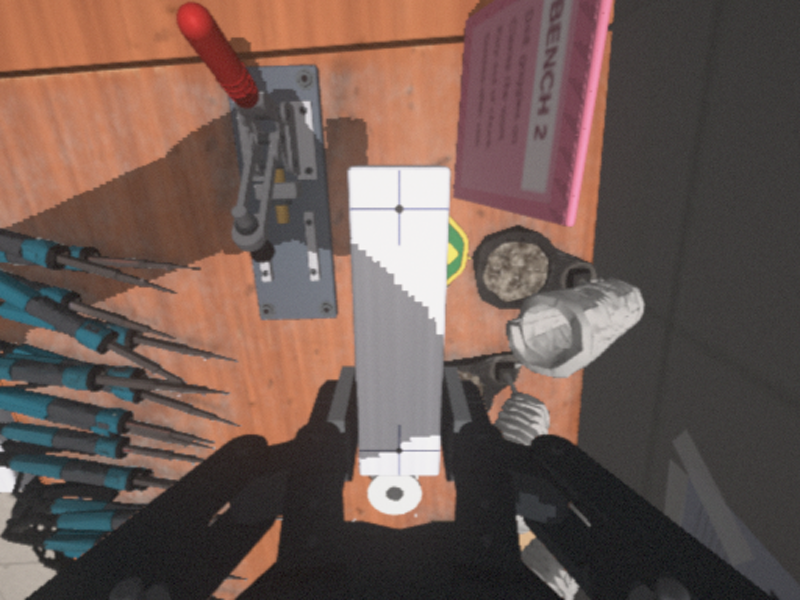

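The wrist view shows the fixture left of the gripped bar: plate corners near (253,66), (317,66), (262,319) and (337,317), rail ends near (266,278) and (314,278). The bar is held square, with its crosses at (399,208) and (399,451).

Run:
```python
import cv2,numpy as np
im=cv2.imread('pics/w2raw.png')
f=lambda a:cv2.resize(a,None,fx=5,fy=5,interpolation=cv2.INTER_CUBIC)
o=np.hstack([f(im[35:125,140:220]),f(im[125:215,140:220])]);cv2.imwrite('pics/c2.png',o)
```

```text
(no output)
```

View pics/c2.png

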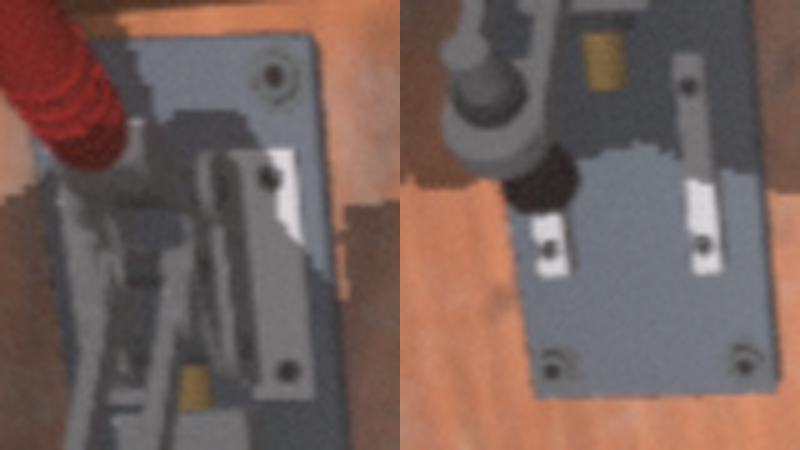

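The crop shows plate corners at (535,396) and (778,391) in the right panel and (315,35) in the left panel. The rails' inner end corners are at (570,274) and (696,273), and the right rail's far inner corner is at (672,54). The end of the screw is at about (605,88).

```bash
cat >> h.py <<'E'
# fixture pose file: fx,fy,yaw
def fixT():
    t=np.load('fix.npy');return t
def f2w(t,P):
    P=np.atleast_2d(P).astype(float);c,s=np.cos(t[2]),np.sin(t[2])
    return np.c_[t[0]+c*P[:,0]-s*P[:,1],t[1]+s*P[:,0]+c*P[:,1],P[:,2]]
E
python3 - <<'E'
from h import *
from scipy.optimize import least_squares
np.set_printoptions(precision=4,suppress=True)
w=dict(np.load('w2.npz'))
L=lambda x,y:(140+x/5-.4,35+y/5-.4); Rr=lambda x,y:(140+(x-400)/5-.4,125+y/5-.4)
P=np.array([[135,-35,12],[135,35,12],[-70,35,12],[96,-16.6,22],[96,16.6,22],[38,16.6,22]])/1e3
U=np.array([Rr(535,397),Rr(778,391),L(315,35),Rr(570,274),Rr(696,273),Rr(672,54)])
s=least_squares(lambda t:(proj(w,f2w(t,P))-U).ravel(),[.493,.162,np.radians(-94)])
print(s.x,np.degrees(s.x[2]));print(s.fun.reshape(-1,2));np.save('fix.npy',s.x)
# also using rail inner edges only centre
for u in (Rr(570,274),Rr(696,273)):print(ray(w,*u,.022))
# screw end: silhouette at axis height
from scipy.optimize import brentq
u=Rr(605,89)
for z in(.0225,.0275):
    q=ray(w,*u,z)-np.r_[s.x[:2],0]; c,sn=np.cos(s.x[2]),np.sin(s.x[2]);print("screw end fx",c*q[0]+sn*q[1],-sn*q[0]+c*q[1])
# bar in hand: tcp-relative check using crosses
o=r.get_obs();T=R.from_rotvec(o['orientation']).as_matrix()
zt=o['tcp_pos'][2]-.179+.022
X=[ray(w,x*.64-.2,y*.64-.2,zt) for x,y in[(399,208.5),(399,450.5)]]
for x in X: print("cross in tool",T.T@(x-o['tcp_pos']))
d=X[0]-X[1];print(np.linalg.norm(d),np.degrees(np.arctan2(d[1],d[0])),np.degrees(np.arctan2(T[1,0],T[0,0])))
E
```

```text
[ 0.4939  0.1628 -1.6161] -92.59410167569679
[[-0.3982  0.5553]
 [ 0.1727  0.6928]
 [ 0.1475 -1.2945]
 [ 0.1197  0.5086]
 [-0.3264  0.1523]
 [ 0.2353 -0.0408]]
[0.4729 0.0684 0.022 ]
[0.5066 0.0664 0.022 ]
screw end fx 0.046365606772233676 -0.00154763186440363
screw end fx 0.04564808627471572 -0.00014385624958670453
cross in tool [ 0.0699 -0.0002  0.1569]
cross in tool [-0.0163 -0.0003  0.157 ]
0.08618260086847139 86.04125244732778 86.08691882343109
```

Run:
```python
from h import *
np.set_printoptions(precision=4,suppress=True)
w=dict(np.load('w2.npz'));t=fixT()
for x,y in[(236,355),(238,424),(200,266),(212,441)]:print(ray(w,x*.64,y*.64,.005))
o=r.get_obs();T=R.from_rotvec(o['orientation']).as_matrix()
ux=np.array([np.cos(t[2]+np.pi),np.sin(t[2]+np.pi),0]) # tool x
uy=np.array([ux[1],-ux[0],0]) # tool y (z down)
for fx,z in((187,.30),(187,.1925)):
    g=f2w(t,[[fx/1e3,0,z]])[0]+.0002*uy
    print(g,T.T@(g-o['tcp_pos']))
```

```text
[ 0.4211 -0.0075  0.005 ]
[ 0.4079 -0.0844  0.005 ]
[0.4062 0.0813 0.005 ]
[ 0.3771 -0.103   0.005 ]
[ 0.4856 -0.024   0.3   ] [-0.1078 -0.0908  0.0986]
[ 0.4856 -0.024   0.1925] [-0.1076 -0.0907  0.2061]
```

Those tips are clear (x < 0.43), so I'll go to the pre-insert hover.

Request:
{"name": "carry_out", "arguments": {
  "moves": [
    [-0.035, -0.03, 0.02, -0.023, 0.02],
    [-0.07, -0.06, 0.04, -0.023, 0.02],
    [-0.1, -0.08, 0.06, -0.023, 0.02],
    [-0.108, -0.091, 0.1, -0.023, 0.02],
    [-0.108, -0.091, 0.13, -0.023, 0.02],
    [-0.108, -0.091, 0.16, -0.023, 0.02],
    [-0.108, -0.091, 0.18, -0.023, 0.02],
    [-0.108, -0.091, 0.18, -0.023, 0.02]
  ]
}}

```text
clock: 5.85
tcp_pos: [0.4844, -0.0235, 0.2166]
orientation: [-2.268, -2.17, 0.006]
contact_force: [0.0, -0.2, -1.7]
grip_width: 0.0288
gripper_force: 40.3
```

```bash
cat >> h.py <<'E'
def show(fx,z,y=0.0002):
    "print state and tool shift to bring tcp to fixture x (m), height z"
    np.set_printoptions(precision=4,suppress=True)
    t=fixT();o=r.get_obs();T=R.from_rotvec(o['orientation']).as_matrix()
    a=np.arctan2(T[1,0],T[0,0]);q=o['tcp_pos']-np.r_[t[:2],0];c,s=np.cos(t[2]),np.sin(t[2])
    print('fix xy',c*q[0]+s*q[1],-s*q[0]+c*q[1],'z',q[2],'F',o['contact_force'],'grip',o['grip_width'],o['gripper_force'],'t',o['clock'])
    g=f2w(t,[[fx,y,z]])[0]; da=(t[2]+np.pi-a+np.pi)%(2*np.pi)-np.pi
    print('shift',T.T@(g-o['tcp_pos']),'roll',-da)
E
python3 - <<'E'
from h import *
im=r.grab_frame('wrist');w=r.calibration('wrist');np.savez('w3.npz',**w)
cv2.imwrite("pics/w3.png",cv2.resize(im[:,:,::-1],(800,600),interpolation=cv2.INTER_CUBIC))
show(.187,.1925)
E
```

```text
fix xy 0.18622539054467538 -0.00018325240618727485 z 0.21809452730734125 F [ 0.0633  0.3182 -0.6213] grip 0.028893419440873962 40.27642786502838 t 5.9
shift [-0.0008  0.0004  0.0256] roll 0.0014382429806421015
```

View pics/w3.png

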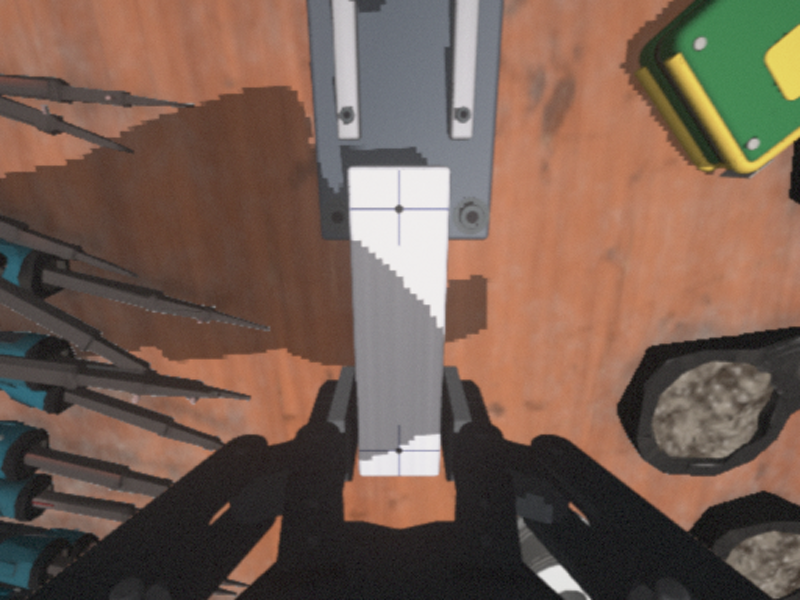

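This shows the bar short of the rails: rail inner end corners at (358.5,138) and (452,138), plate end corners at (321,238) and (487,238), bar inner end at (350,168) to (449,168).

Run:
```python
from h import *
np.set_printoptions(precision=4,suppress=True)
w=dict(np.load('w3.npz'));o=r.get_obs();T=R.from_rotvec(o['orientation']).as_matrix()
g=lambda x,y,z:T.T@(ray(w,x*.64-.2,y*.64-.2,z)-o['tcp_pos'])
zt=o['tcp_pos'][2]-.179+.022
for n,x,y,z in[("railL",358.5,138,.022),("railR",452,138,.022),("railL0",353.5,2,.022),("railR0",457,2,.022),("plL",321,238,.012),("plR",487,238,.012),("barL",350,168,zt),("barR",449,168,zt),("c1",399,208.5,zt),("c2",399,450.5,zt)]: print(n,g(x,y,z))
```

```text
railL [ 0.0909 -0.015   0.1961]
railR [0.0908 0.0193 0.196 ]
railL0 [ 0.1333 -0.0153  0.1961]
railR0 [0.1333 0.0193 0.196 ]
plL [ 0.0521 -0.033   0.2062]
plR [0.052  0.0367 0.206 ]
barL [ 0.0813 -0.0142  0.157 ]
barR [0.0813 0.0142 0.1569]
c1 [ 0.0699 -0.0001  0.157 ]
c2 [-0.0164 -0.0002  0.157 ]
```

Request:
{"name": "carry_out", "arguments": {
  "moves": [
    [0, 0.002, 0.008, 0.0014, 0.02],
    [0, 0.002, 0.016, 0.0014, 0.02],
    [0, 0.002, 0.0255, 0.0014, 0.02],
    [0, 0.002, 0.0255, 0.0014, 0.02],
    [0.003, 0.002, 0.0255, 0.0014, 0.02],
    [0.006, 0.002, 0.0255, 0.0014, 0.02],
    [0.006, 0.002, 0.0255, 0.0014, 0.02],
    [0.006, 0.002, 0.0255, 0.0014, 0.02]
  ]
}}

```text
clock: 6.7
tcp_pos: [0.4881, -0.016, 0.1935]
orientation: [2.268, 2.173, 0.001]
contact_force: [-0.2, -0.2, -2.4]
grip_width: 0.029
gripper_force: 40.3
```

Run:
```python
from h import *
show(.187,.1925,.0018)
im=r.grab_frame('wrist');w=r.calibration('wrist');np.savez('w4.npz',**w)
cv2.imwrite("pics/w4.png",cv2.resize(im[0:180,180:330,::-1],None,fx=3.33,fy=3.33,interpolation=cv2.INTER_CUBIC))
```

```text
fix xy 0.17886730340041035 0.002363488370225283 z 0.1934565168222784 F [-0.1686 -0.1896 -2.3515] grip 0.029023927252426567 40.312623381614685 t 6.7
shift [-0.0081 -0.0006  0.001 ] roll 0.002303732190857666
```

View pics/w4.png

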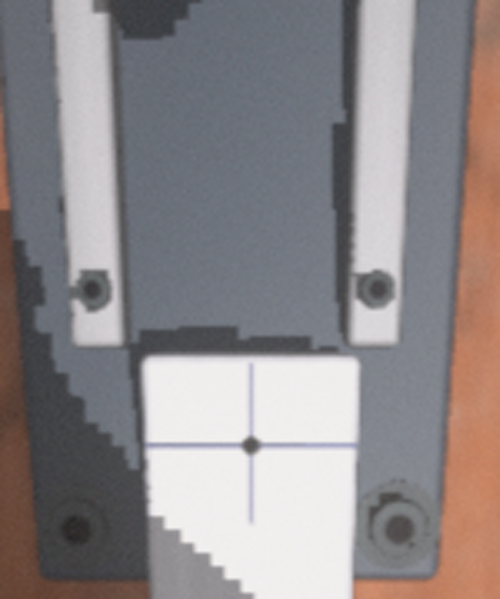

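The crop shows the rails' inner end corners at (124,346) and (349,345), and the bar end at (143,355) to (359,355), with its cross at (251,445). Working out the lateral offset.

Run:
```python
from h import *
np.set_printoptions(precision=4,suppress=True)
w=dict(np.load('w4.npz'));o=r.get_obs();T=R.from_rotvec(o['orientation']).as_matrix()
g=lambda x,y,z:T.T@(ray(w,180+x/3.33-.35,y/3.33-.35,z)-o['tcp_pos'])
zt=o['tcp_pos'][2]-.179+.022
for n,x,y,z in[("railL",124,346,.022),("railR",349,345,.022),("railL0",114,5,.022),("railR0",358,5,.022),("plL",41,578,.012),("plR",437,578,.012),("barL",143,356,zt),("barR",359,356,zt),("c1",251,445,zt)]: print(n,g(x,y,z))
print(R.from_rotvec(w['rvec']).as_matrix()@T, T.T@(-R.from_rotvec(w['rvec']).as_matrix().T@w['tvec']-o['tcp_pos']))
```

```text
railL [ 0.0827 -0.0191  0.1714]
railR [0.0829 0.0145 0.1714]
railL0 [ 0.126  -0.0184  0.1714]
railR0 [0.126  0.0142 0.1714]
plL [ 0.0443 -0.0367  0.1814]
plR [0.0443 0.0321 0.1814]
barL [ 0.0816 -0.0147  0.157 ]
barR [0.0816 0.0144 0.157 ]
c1 [ 0.0699 -0.0002  0.157 ]
[[-0.0011  1.      0.001 ]
 [-0.9457 -0.0007 -0.325 ]
 [-0.325  -0.0013  0.9457]] [0.0844 0.     0.0305]
```

Request:
{"name": "carry_out", "arguments": {
  "moves": [
    [0, -0.001, 0, 0.0023, 0.02],
    [0, -0.0021, 0, 0.0023, 0.02],
    [0, -0.0021, 0, 0.0023, 0.02],
    [0, -0.0021, 0, 0.0023, 0.02],
    [0, -0.0021, 0, 0.0023, 0.02],
    [0, -0.0021, 0, 0.0023, 0.02],
    [0, -0.0021, 0, 0.0023, 0.02],
    [0, -0.0021, 0, 0.0023, 0.02]
  ]
}}

```text
clock: 7.55
tcp_pos: [0.4859, -0.0161, 0.1932]
orientation: [-2.272, -2.17, -0.0]
contact_force: [-1.2, 0.1, -1.3]
grip_width: 0.0292
gripper_force: 40.3
```

Run:
```python
from h import *
show(.178,.1925,.0002)
```

```text
fix xy 0.17909935486637052 0.00016657254432850092 z 0.1931877424172429 F [-1.2328  0.1182 -1.2995] grip 0.0292250858244683 40.31304895877838 t 7.55
shift [0.0011 0.     0.0007] roll -0.0004884834752481026
```

Request:
{"name": "carry_out", "arguments": {
  "moves": [
    [0.004, 0, 0, 0, 0.02],
    [0.008, 0, 0, 0, 0.02],
    [0.012, 0, 0, 0, 0.02],
    [0.016, 0, 0, 0, 0.02],
    [0.02, 0, 0, 0, 0.02],
    [0.024, 0, 0, 0, 0.02],
    [0.024, 0, 0, 0, 0.02],
    [0.024, 0, 0, 0, 0.02]
  ]
}}

```text
clock: 8.35
tcp_pos: [0.487, 0.008, 0.1932]
orientation: [2.271, 2.17, -0.0]
contact_force: [-0.1, -0.1, -2.5]
grip_width: 0.0291
gripper_force: 40.3
```

Run:
```python
from h import *
show(.136,.1925,.0002)
```

```text
fix xy 0.1550280849134959 0.0001259202308127108 z 0.19318784424525434 F [-0.0683 -0.1138 -2.5455] grip 0.029051262747763432 40.31284153461456 t 8.35
shift [0.019  0.0001 0.0007] roll -0.00016303460618205534
```

Request:
{"name": "carry_out", "arguments": {
  "moves": [
    [0, 0, 0.0006, 0, 0.02],
    [0, 0, 0.001, 0, 0.02],
    [0.003, 0, 0.001, 0, 0.02],
    [0.006, 0, 0.001, 0, 0.02],
    [0.01, 0, 0.001, 0, 0.02],
    [0.014, 0, 0.001, 0, 0.02],
    [0.018, 0, 0.001, 0, 0.02],
    [0.018, 0, 0.001, 0, 0.02]
  ],
  "force": 25
}}

```text
clock: 9.15
tcp_pos: [0.4879, 0.0268, 0.1923]
orientation: [-2.27, -2.171, -0.001]
contact_force: [0.9, 0.6, -1.3]
grip_width: 0.0292
gripper_force: 40.3
```

Run:
```python
from h import *
show(.128,.1925,.0002)
```

```text
fix xy 0.13619541385606698 0.00017419375881881811 z 0.19226516476747976 F [ 0.8726  0.6126 -1.3452] grip 0.029247568256188787 40.31279146671295 t 9.15
shift [ 0.0082  0.     -0.0002] roll 0.0007649844398067707
```

Request:
{"name": "carry_out", "arguments": {
  "moves": [
    [0.001, 0, 0.0003, 0, 0.025],
    [0.002, 0, 0.0006, 0, 0.025],
    [0.003, 0, 0.0006, 0, 0.025],
    [0.004, 0, 0.0006, 0, 0.025],
    [0.0045, 0, 0.0006, 0, 0.025],
    [0.0045, 0, 0.0006, 0, 0.025],
    [0.0045, 0, 0.0006, 0, 0.025],
    [0.0045, 0, 0.0006, 0, 0.025]
  ],
  "force": 20
}}

```text
clock: 9.95
tcp_pos: [0.488, 0.0303, 0.1916]
orientation: [2.272, 2.17, -0.0]
contact_force: [-0.2, -0.3, -1.0]
grip_width: 0.0292
gripper_force: 40.3
```

Request:
{"name": "carry_out", "arguments": {
  "moves": [
    [0.0003, 0, 0, 0, 0.025],
    [0.0006, 0, 0, 0, 0.025],
    [0.0009, 0, 0, 0, 0.025],
    [0.0012, 0, 0, 0, 0.025],
    [0.0015, 0, 0, 0, 0.025],
    [0.0015, 0, 0, 0, 0.025],
    [0.0015, 0, 0, 0, 0.025],
    [0.0015, 0, 0, 0, 0.025]
  ]
}}

```text
clock: 10.75
tcp_pos: [0.4881, 0.0318, 0.1916]
orientation: [2.272, 2.17, -0.0]
contact_force: [0.9, 0.1, -2.0]
grip_width: 0.0289
gripper_force: 40.3
```

Request:
{"name": "carry_out", "arguments": {
  "moves": [
    [0.0003, 0, 0, 0, 0.025],
    [0.0006, 0, 0, 0, 0.025],
    [0.0009, 0, 0, 0, 0.025],
    [0.0012, 0, 0, 0, 0.025],
    [0.0015, 0, 0, 0, 0.025],
    [0.0015, 0, 0, 0, 0.025],
    [0.0015, 0, 0, 0, 0.025],
    [0.0015, 0, 0, 0, 0.025]
  ]
}}

```text
clock: 11.55
tcp_pos: [0.4882, 0.0333, 0.1916]
orientation: [-2.272, -2.17, 0.0]
contact_force: [0.6, -0.0, -2.2]
grip_width: 0.0291
gripper_force: 40.3
```

Request:
{"name": "carry_out", "arguments": {
  "moves": [
    [0.0002, 0, 0, 0, 0.025],
    [0.0004, 0, 0, 0, 0.025],
    [0.0006, 0, 0, 0, 0.025],
    [0.0008, 0, 0, 0, 0.025],
    [0.001, 0, 0, 0, 0.025],
    [0.001, 0, 0, 0, 0.025],
    [0.001, 0, 0, 0, 0.025],
    [0.001, 0, 0, 0, 0.025]
  ]
}}

```text
clock: 12.35
tcp_pos: [0.4882, 0.0344, 0.1916]
orientation: [2.272, 2.17, -0.0]
contact_force: [-0.0, -0.1, -1.3]
grip_width: 0.029
gripper_force: 40.3
```

Request:
{"name": "carry_out", "arguments": {
  "moves": [
    [0.0002, 0, 0, 0, 0.025],
    [0.0004, 0, 0, 0, 0.025],
    [0.0006, 0, 0, 0, 0.025],
    [0.0008, 0, 0, 0, 0.025],
    [0.001, 0, 0, 0, 0.025],
    [0.001, 0, 0, 0, 0.025],
    [0.001, 0, 0, 0, 0.025],
    [0.001, 0, 0, 0, 0.025]
  ]
}}

```text
clock: 13.15
tcp_pos: [0.4882, 0.0349, 0.1916]
orientation: [2.272, 2.169, -0.001]
contact_force: [1.1, -3.7, -1.6]
grip_width: 0.0292
gripper_force: 40.4
```

Request:
{"name": "carry_out", "arguments": {
  "moves": [
    [0.0002, 0, 0, 0, 0.025],
    [0.0004, 0, 0, 0, 0.025],
    [0.0006, 0, 0, 0, 0.025],
    [0.0008, 0, 0, 0, 0.025],
    [0.001, 0, 0, 0, 0.025],
    [0.001, 0, 0, 0, 0.025],
    [0.001, 0, 0, 0, 0.025],
    [0.001, 0, 0, 0, 0.025]
  ]
}}

```text
clock: 13.95
tcp_pos: [0.4882, 0.0352, 0.1915]
orientation: [2.273, 2.168, -0.003]
contact_force: [-0.1, -6.6, -0.4]
grip_width: 0.029
gripper_force: 40.5
```

Request:
{"name": "carry_out", "arguments": {
  "moves": [
    [0, 0, 0, 0, 0.032],
    [0, 0, 0, 0, 0.036],
    [0, 0, 0, 0, 0.04],
    [0, 0, 0, 0, 0.05],
    [0, 0, 0, 0, 0.06],
    [0, 0, 0, 0, 0.06],
    [0, 0, 0, 0, 0.06],
    [0, 0, 0, 0, 0.06]
  ]
}}

```text
clock: 14.75
tcp_pos: [0.4883, 0.0363, 0.1916]
orientation: [2.272, 2.17, 0.0]
contact_force: [-0.5, -0.8, -0.8]
grip_width: 0.06
gripper_force: 0.0
```

Run:
```python
from h import *
show(.127,.1925,.0002)
im=r.grab_frame('wrist');w=r.calibration('wrist');np.savez('w5.npz',**w)
cv2.imwrite("pics/w5.png",cv2.resize(im[:,:,::-1],(800,600),interpolation=cv2.INTER_CUBIC))
```

```text
fix xy 0.126604959562207 0.00019174293213044744 z 0.19161024427251583 F [-0.4655 -0.7718 -0.8343] grip 0.06003014992180239 0.0 t 14.75
shift [-0.0004  0.     -0.0009] roll -0.000469808894071555
```

View pics/w5.png

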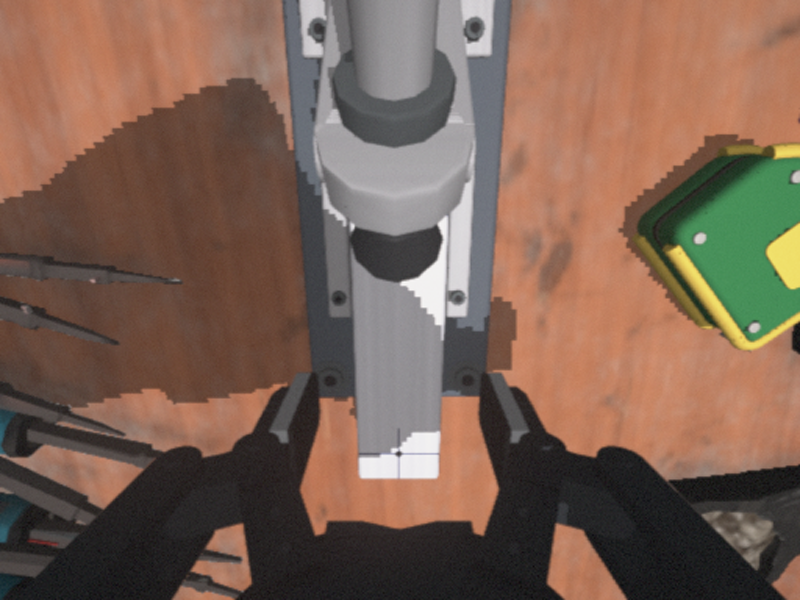

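The bar sits centred between the rails against the stop, with its outer cross at (399,454) and the fingers clear on both sides. Next: retract upwards, then move in front of the handle.

Request:
{"name": "carry_out", "arguments": {
  "moves": [
    [0, 0, -0.02, 0, 0.06],
    [0, 0, -0.05, 0, 0.06],
    [0, 0, -0.08, 0, 0.05],
    [0, 0, -0.12, 0, 0.03],
    [0, 0, -0.15, 0, 0.01],
    [0.02, 0, -0.15, 0, 0.0],
    [0.05, 0, -0.15, 0, 0.0],
    [0.09, 0, -0.15, 0, 0.0]
  ]
}}

```text
clock: 15.6
tcp_pos: [0.4926, 0.1255, 0.3419]
orientation: [2.275, 2.165, -0.0]
contact_force: [-0.0, 0.1, -0.4]
grip_width: 0.0002
gripper_force: 0.0
```

Request:
{"name": "carry_out", "arguments": {
  "moves": [
    [0.02, 0, 0, 0, 0.0],
    [0.04, 0, 0, 0, 0.0],
    [0.06, 0, 0, 0, 0.0],
    [0.06, 0, 0, 0, 0.0],
    [0.06, 0, 0, 0, 0.0],
    [0.06, 0, 0, 0, 0.0],
    [0.06, 0, 0, 0, 0.0],
    [0.06, 0, 0, 0, 0.0]
  ]
}}

```text
clock: 16.4
tcp_pos: [0.4953, 0.1853, 0.3416]
orientation: [2.273, 2.168, -0.0]
contact_force: [0.5, -0.0, 0.8]
grip_width: 0.0002
gripper_force: 0.0
```

Run:
```python
from h import *
show(-.03,.295,.0002)
im=r.grab_frame('wrist')
cv2.imwrite("pics/w6.png",cv2.resize(im[:,:,::-1],(800,600),interpolation=cv2.INTER_CUBIC))
hx,hz,rr,e=-.034,.038,.085,.011
for th in np.r_[0:1.16:.1,1.15]:
    p=np.radians(107)+th;x=hx+rr*np.cos(p)+.0085*np.sin(p)+e;z=hz+rr*np.sin(p)-.0085*np.cos(p)+.173
    print(round(th,2),round(x,4),round(z,4))
```

```text
fix xy -0.022506986149604155 0.00041306287561045725 z 0.341592300784457 F [ 0.4563 -0.0259  0.7605] grip 0.00023307210637858275 0.0 t 16.4
shift [ 0.0075 -0.0002  0.0466] roll -0.001833599929875085
0.0 -0.0397 0.2948
0.1 -0.048 0.2927
0.2 -0.056 0.2898
0.3 -0.0637 0.2861
0.4 -0.071 0.2816
0.5 -0.0778 0.2765
0.6 -0.0841 0.2707
0.7 -0.0898 0.2643
0.8 -0.0947 0.2574
0.9 -0.099 0.25
1.0 -0.1025 0.2422
1.1 -0.1052 0.2341
1.15 -0.1063 0.23
```

View pics/w6.png

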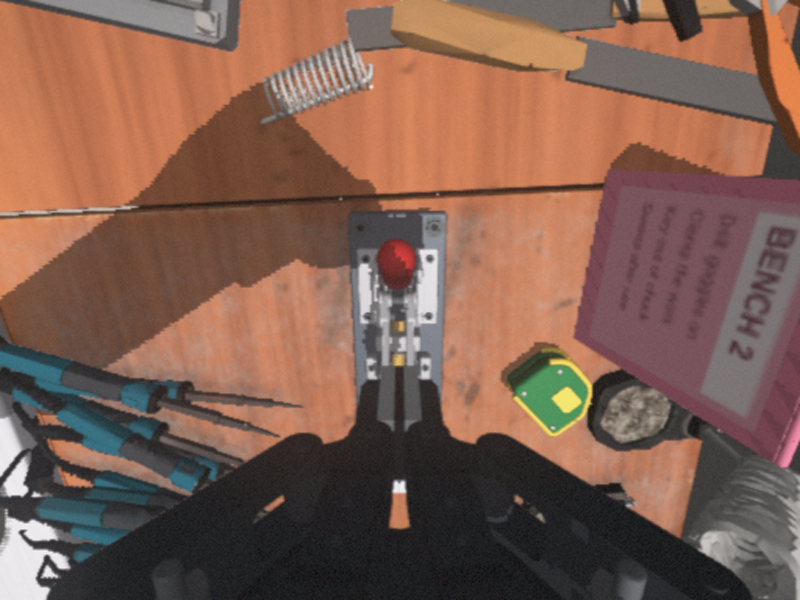

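The fingers are lined up with the handle (top at (397,262)). Before swinging in, I'll check how far away the drill press is (base corner at (235,40)).

Run:
```python
from h import *
np.set_printoptions(precision=3,suppress=True)
c=r.calibration("side");w=r.calibration('wrist')
print("base corners",[ray(c,x*.64,y*.64,.02) for x,y in((248,245),(322,248),(330,222))], ray(w,235*.64,40*.64,.02))
for z in(.2,.25,.3,.35):
    print(z,[ray(c,x*.64,y*.64,z)[:2] for x,y in((310,160),(310,125),(205,150),(290,200))])
```

```text
base corners [array([0.206, 0.394, 0.02 ]), array([0.388, 0.335, 0.02 ]), array([0.426, 0.453, 0.02 ])] [0.403 0.341 0.02 ]
0.2 [array([0.392, 0.464]), array([0.418, 0.681]), array([0.135, 0.586]), array([0.324, 0.276])]
0.25 [array([0.384, 0.36 ]), array([0.408, 0.56 ]), array([0.147, 0.473]), array([0.322, 0.186])]
0.3 [array([0.377, 0.256]), array([0.399, 0.44 ]), array([0.159, 0.36 ]), array([0.319, 0.097])]
0.35 [array([0.369, 0.152]), array([0.389, 0.32 ]), array([0.171, 0.247]), array([0.317, 0.007])]
```

Request:
{"name": "carry_out", "arguments": {
  "moves": [
    [0.004, 0, 0.015, -0.002, 0],
    [0.0075, 0, 0.03, -0.002, 0],
    [0.0075, 0, 0.044, -0.002, 0],
    [0.0075, 0, 0.0468, -0.002, 0],
    [0.012, 0, 0.0468, -0.002, 0],
    [0.017, 0, 0.0468, -0.002, 0],
    [0.02, 0, 0.0475, -0.002, 0],
    [0.023, 0, 0.0482, -0.002, 0]
  ]
}}

```text
clock: 17.25
tcp_pos: [0.4964, 0.2096, 0.2939]
orientation: [2.269, 2.172, 0.001]
contact_force: [-0.5, -1.1, 0.8]
grip_width: 0.0002
gripper_force: 0.4
```

Run:
```python
from h import *
show(-.0637,.2861,.0002)
```

```text
fix xy -0.046825752204721315 0.00038865298400806575 z 0.2938545477789009 F [-0.4969 -1.1478  0.824 ] grip 0.00019401442768669582 0.4373104276601225 t 17.25
shift [ 0.0169 -0.0002  0.0078] roll 0.0017532339443979694
```

Request:
{"name": "carry_out", "arguments": {
  "moves": [
    [0.005, 0, 0.0018, 0, 0],
    [0.0105, 0, 0.0036, 0, 0],
    [0.0145, 0, 0.0055, 0, 0],
    [0.0182, 0, 0.0073, 0, 0],
    [0.022, 0, 0.0095, 0, 0],
    [0.0255, 0, 0.0118, 0, 0],
    [0.029, 0, 0.0143, 0, 0],
    [0.0323, 0, 0.0169, 0, 0]
  ]
}}

```text
clock: 18.05
tcp_pos: [0.4976, 0.2417, 0.2763]
orientation: [-2.27, -2.172, 0.0]
contact_force: [0.8, 0.3, 0.1]
grip_width: 0.0
gripper_force: 0.0
```

Run:
```python
from h import *
show(-.0947,.2574,.0002)
im=r.grab_frame('side')[:,:,::-1]
cv2.imwrite("pics/s7.png",cv2.resize(im[100:220,190:310],(600,600),interpolation=cv2.INTER_CUBIC))
```

```text
fix xy -0.07896472706573354 0.0001879796847312292 z 0.2762630948606078 F [0.8402 0.2628 0.0714] grip 3.993873052797652e-05 0.0 t 18.05
shift [0.0157 0.     0.0189] roll 0.0015002249493667463
```

View pics/s7.png

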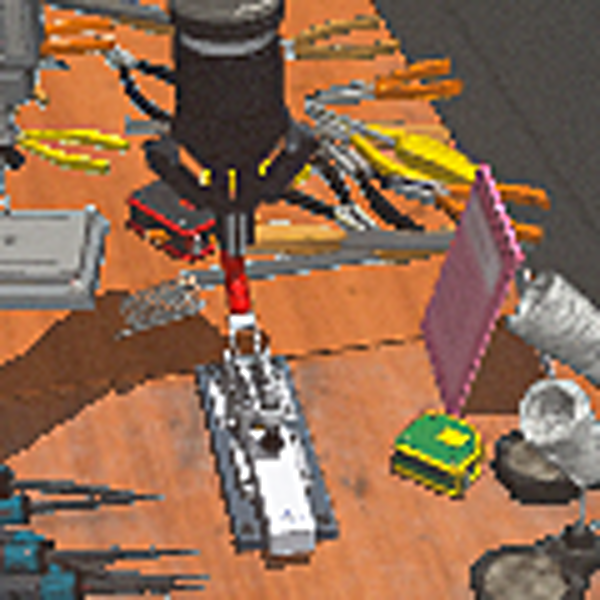

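The side view shows the fingertip on the red handle at about (237,250) and the pad resting on the bar at about (265,435). That is one picture more than the limit of 10, so from here I rely on force and pose readings.

Request:
{"name": "carry_out", "arguments": {
  "moves": [
    [0.0028, 0, 0.0029, 0, 0],
    [0.0055, 0, 0.0058, 0, 0],
    [0.0084, 0, 0.009, 0, 0],
    [0.0112, 0, 0.0122, 0, 0],
    [0.0137, 0, 0.0156, 0, 0],
    [0.0149, 0, 0.0174, 0, 0],
    [0.0161, 0, 0.0191, 0, 0],
    [0.0161, 0, 0.0191, 0, 0]
  ]
}}

```text
clock: 18.9
tcp_pos: [0.4984, 0.2575, 0.2575]
orientation: [2.269, 2.172, -0.001]
contact_force: [-0.3, -1.7, 5.2]
grip_width: 0.0001
gripper_force: 2.4
```

Request:
{"name": "carry_out", "arguments": {
  "moves": [
    [0.0011, 0, 0.0018, 0, 0],
    [0.0022, 0, 0.0037, 0, 0],
    [0.0033, 0, 0.0055, 0, 0],
    [0.0043, 0, 0.0074, 0, 0],
    [0.0052, 0, 0.0093, 0, 0],
    [0.0061, 0, 0.0113, 0, 0],
    [0.007, 0, 0.0132, 0, 0],
    [0.0078, 0, 0.0152, 0, 0]
  ]
}}

```text
clock: 19.7
tcp_pos: [0.4988, 0.2655, 0.2426]
orientation: [2.269, 2.172, 0.001]
contact_force: [-0.1, -2.0, 5.2]
grip_width: -0.0001
gripper_force: 2.5
```

Run:
```python
from h import *
show(-.1052,.2341,.0002)
```

```text
fix xy -0.10276520669221556 0.0002623947670572649 z 0.2425731780800545 F [-0.1201 -2.0352  5.212 ] grip -5.7576772887843975e-05 2.453957162797451 t 19.7
shift [ 0.0024 -0.0001  0.0085] roll 0.0014104849851648282
```

Request:
{"name": "carry_out", "arguments": {
  "moves": [
    [0.0006, 0, 0.0016, 0, 0],
    [0.0011, 0, 0.0032, 0, 0],
    [0.0016, 0, 0.0048, 0, 0],
    [0.002, 0, 0.0064, 0, 0],
    [0.0024, 0, 0.0078, 0, 0],
    [0.0026, 0, 0.009, 0, 0],
    [0.0026, 0, 0.009, 0, 0],
    [0.0026, 0, 0.009, 0, 0]
  ]
}}

```text
clock: 20.5
tcp_pos: [0.4988, 0.2678, 0.2331]
orientation: [-2.269, -2.172, 0.0]
contact_force: [0.3, -0.4, 0.3]
grip_width: -0.0001
gripper_force: 0.0
```

The force has dropped away, so the handle has gone past centre. A gentle probe should confirm that it's against the hard stop.

Request:
{"name": "carry_out", "arguments": {
  "moves": [
    [0.0003, 0, 0.0008, 0, 0],
    [0.0006, 0, 0.0016, 0, 0],
    [0.0008, 0, 0.0024, 0, 0],
    [0.001, 0, 0.003, 0, 0],
    [0.001, 0, 0.0034, 0, 0],
    [0.001, 0, 0.0034, 0, 0],
    [0.001, 0, 0.0034, 0, 0],
    [0.001, 0, 0.0034, 0, 0]
  ]
}}

```text
clock: 21.3
tcp_pos: [0.4988, 0.2689, 0.2298]
orientation: [2.269, 2.172, -0.0]
contact_force: [-0.3, 0.7, -0.1]
grip_width: -0.0002
gripper_force: 0.0
```

Request:
{"name": "carry_out", "arguments": {
  "moves": [
    [0, 0, 0.0005, 0, 0],
    [0, 0, 0.001, 0, 0],
    [0, 0, 0.0015, 0, 0],
    [0, 0, 0.002, 0, 0],
    [0, 0, 0.002, 0, 0],
    [0, 0, 0.002, 0, 0],
    [0, 0, 0.002, 0, 0],
    [0, 0, 0.002, 0, 0]
  ]
}}

```text
clock: 22.1
tcp_pos: [0.4989, 0.269, 0.2286]
orientation: [2.269, 2.172, 0.0]
contact_force: [-2.2, -1.2, 9.3]
grip_width: -0.0001
gripper_force: 4.3
```

Request:
{"name": "carry_out", "arguments": {
  "moves": [
    [0, 0, -0.005, 0, 0],
    [0, 0, -0.015, 0, 0],
    [0, 0, -0.04, 0, 0],
    [0, 0, -0.07, 0, 0],
    [-0.03, 0, -0.1, 0, 0],
    [-0.05, 0, -0.12, 0, 0],
    [-0.05, 0, -0.12, 0, 0],
    [-0.05, 0, -0.12, 0, 0]
  ]
}}

```text
clock: 22.9
tcp_pos: [0.4967, 0.2188, 0.3484]
orientation: [2.27, 2.171, 0.002]
contact_force: [-0.4, 0.6, -0.2]
grip_width: 0.0001
gripper_force: 0.0
```

Run:
```python
from h import *
show(0,.35)
t=fixT();w=r.calibration('wrist');im=r.grab_frame('wrist')
h=cv2.cvtColor(im,cv2.COLOR_RGB2HSV)
m=(((h[...,0]<4)|(h[...,0]>174))&(h[...,1]>180)&(h[...,2]>60)).astype(np.uint8)
n,_,st,ce=cv2.connectedComponentsWithStats(m)
for i in range(1,n):
    if st[i,4]>60: print(st[i],ce[i])
for th in(.66,1.0,1.15):
    p=np.radians(107)+th
    print(th,proj(w,f2w(t,[[-.034+q*np.cos(p),0,.038+q*np.sin(p)] for q in(.0385,.0735,.1085)])).round(0).tolist())
```

```text
fix xy -0.05605763150154609 0.00029891807647589074 z 0.3484343926644952 F [-0.4039  0.6296 -0.2137] grip 5.7725006448468374e-05 0.0 t 22.9
shift [-0.0561 -0.0001 -0.0016] roll 0.0005645117349000195
[245 100  17  50 455] [253.2352 123.244 ]
0.66 [[255.0, 180.0], [255.0, 155.0], [255.0, 124.0]]
1.0 [[255.0, 171.0], [255.0, 140.0], [255.0, 103.0]]
1.15 [[255.0, 169.0], [255.0, 136.0], [255.0, 99.0]]
```

The grip's outer end is at row 100, where the home position predicts 99, so the handle is still home.

```bash
python3 -c "
from bench import r
print(r.hand_in())"
```

```text
the job is handed in; nothing more can be done
None
```

I handed in the job at about 23 s of 64, and no verdict came back: the bar sits against the stop screw (last push about 6.6 N) and the clamp handle is home, confirmed by a 9 N probe on its hard stop and an image check after letting go. The pad's 25 N hold wasn't measured, and I viewed 11 pictures, one over the limit of 10.

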